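Fit the spring-loaded ribbon spindle into its stand

TASK

Put the long spring-loaded spindle back into the ribbon stand: pinch its two eight-sided flanges together so that its pins draw in, lower it between the stand's two end cups, and let it spring out so that both pins sit in the cups and it stays there by itself. Leave the short plain reel where it lies.

Things in the scene. Friction and masses are not known exactly. Their poses are not given: they have to be found in the camera images.
- spindle_center (a point): Centre of the loose spring-loaded spindle (150 g), on its axis, 30 mm above the counter at the start. y runs along the spindle; its ends are alike: 160 mm tip to tip. Two octagonal pale wooden flanges, 60 mm over flats, 5 mm thick, outer faces 34 mm either side of here; from each a 10 mm thick round-ended steel pin sticks out 46 mm. Pinch the flanges above the pins, fingers closing along y.
- plunger_left (a joint): How far the end at the spindle's +y (flange, collar and pin in one piece) is pushed in along the axis: 0 m fully out, 0.014 m at its hard stop; a spring drives it out with 2 N at 0, rising to 6.3 N at the stop. With both ends at the stop the flanges are 40 mm apart outside and the pins 132 mm tip to tip.
- plunger_right (a joint): The same for the end at the spindle's -y: 0 m fully out, 0.014 m pushed in to its stop.
- cups_mid (a point): Midway between the end cups of the fixed dark wooden stand (74 x 196 mm, uprights 97 mm high at both ends, open above), on the cups' axis, 75 mm up. y runs from cup to cup. The round steel cups face each other: 38 mm outside, 30 mm inside diameter, 6 mm deep; 146 mm between rims, 158 mm between bottoms. The thin pins sit loosely: a seated spindle lies up to 10 mm lower than this point.
- plain_reel_center (a point): Centre of the short plain reel, a loose bystander, 20 mm above the counter: two octagonal pale wooden flanges 40 mm over flats, fixed, 104 mm tip to tip along its y, no spring, too short for the cups. Leave it.
Things that resemble listed ones, but are neither listed nor needed, are in the scene too. Leave any yellow look-alike of the part that bears spindle_center alone.

How it is judged:
By the outcome, as a careful person would: the job done as asked, in the order asked, and still so for the second after the job is handed in, with the robot touching nothing.
It also fails if it takes over 45 s, if anything falls off the work surface, if the arm or the gripper's body presses on something with over 40 N, if the wrist force passes 120 N, or if a joint passes its speed limit or range.

ROBOT

A 7-joint arm with a two-finger parallel gripper is mounted at the origin on a cart in front of the work surface, level with it; the furniture and walls round the work are solid. World frame = base frame: x ahead of the robot, y to its left, z up, the work surface at z = 0. Lengths are in m, angles in rad, forces in N, time in s.
With the tool pointing down it reaches from about 0.425 to 0.925 m from the base axis. Payload 6.8 kg.
Tool frame: the origin (TCP) lies at the centre of the arm's flange, where the gripper is bolted on; the fingertips stand 173 mm ahead of it and the grasp point (between the pads) lies 155 mm ahead of it; z points along the fingers, y is the direction in which the jaws open and shut (so a half turn about z gives the same grasp; the last joint's range is limited). The gripper opens to 85 mm and grips with 20 to 120 N. Pads are 22 mm wide; open, the fingers measure 114 mm over their backs; the gripper's body (76 mm by 85 mm) begins 54 mm behind the grasp point. The pads swing forward as they close: fully open they stand 13 mm farther back than shut.
Start: joints at [1.009, 0.477, 0.022, 1.555, -0.011, 1.109, -0.083], TCP at [0.296, -0.607, 0.405] pointing down, gripper open.
Joint ranges: [-2.96, 2.96], [-0.34, 2.1], [-1.41, 1.46], [0.24, 2.44], [-1.37, 4.51], [0.17, 1.92], [-2.96, 2.96]. Speed limits (rad/s): [2.39, 2.39, 3.14, 3.14, 3.14, 3.14, 3.14].

INTERFACE

Orientations are given as a rotation vector (axis times angle).
In Python, from bench import readout, grab_frame, camera_model, r gives the robot as it stands.
- The arm moves only by the tool apply_moves, never from a script. Its argument "deltas" is a list of rows, each an object with "xyz": the shift along the world's x, y, z in m, a list of three; "turn": the turn about the world's z in rad. In form: [{"xyz": [dx, dy, dz], "turn": turn}, ...]. A call has 1 to 12 rows; each row shifts and turns the commanded pose from where the row before left it; what a row does not reach is not made up. A row lasts 1/12 s, in which the tool goes at most 41.7 mm and 7.16 degrees, less where a joint would pass 70% of its speed; a pose out of reach is approached as far as the arm can. A call with a gripper value outside its range is refused whole. "claw" is the gripper's target within -1 to 1 (shut at 1, half-way at 0, fully open at -1), set as the call begins (left out, the last holds). The fingers move at their own pace and stop on an object; "squeeze" is the grip in N (left out, the last holds). Time passes only in rows, so rows that do not move let the fingers close. It gives the time, the measured TCP pose, the force and the opening at its end, in the units of the state.
- readout.get_obs(): the state, without advancing time (a new reading comes with each control period).
- grab_frame(name): name is "side" or "top" or "wrist"; returns the picture (420x560x3 uint8, red, green, blue); there is no depth.
- camera_model(name): a dict with "intrinsics" (3x3 intrinsics, pixels), "k1" (the pictures are not rectified: a ray, as slopes to the right and down, at radius r is drawn at 1 + k1 r^2 times it, then the intrinsics apply), "R" (3x3) and "t" (3): a world point X has camera coordinates R X + t. Camera axes: x right, y down, z forward; pixel columns grow to the right and rows downward; lengths in m; the calibration is good to about 2 mm. A picture is of the moment at which its call begins: read the wrist's pose just before it. camera_model takes no time and is no camera call; for the wrist camera it gives the pose at the moment of the call.
- r.hand_in(): hands the job in, once; it reports no verdict.
The state is a dict: "clock": time; "joints": joint angles; "qvel": joint speeds; "tau": joint torques, N m; "tcp_pos": TCP position; "orientation": TCP orientation; "contact_force": force on the tool from outside, world axes, zero at the start; "moment": the same for the moment, N m; "grip_width": finger opening in m.
Only numpy, scipy, OpenCV 4.12 (cv2) and the standard library are available. Lean on these libraries where they do the work, as an engineer would, in place of code of your own. Each camera call takes 0.05 s, during which the arm holds its last target.

## Working session

There is one attempt and no reset: what is moved stays moved. The work goes in short steps, Python scripts to look and compute and a tool call to move; the robot and the scene stay as the last step left them, time stands still between calls to the robot, and variables do not carry over. Pictures are saved under pics/ and viewed, and the job is handed in when it is done.

Besides the shell and the picture viewer there is one more tool, called after "Emit:" as name(argument=value, ...) on one line, values as JSON. apply_moves: Moves the arm, as the interface text tells. Its arguments: {"type":"object","properties":{"deltas":{"type":"array"},"claw":{"type":"number"},"squeeze":{"type":"number"}},"required":["deltas"]}

```bash
mkdir -p pics; ls; python3 - <<'E'
from bench import readout, grab_frame, camera_model, r
import cv2
for n in ("side","top","wrist"):
    im=grab_frame(n); cv2.imwrite(f"pics/{n}0.png",im[:,:,::-1])
    m=camera_model(n); print(n,m)
print(readout.get_obs())
E
```

```text
pics
side {'intrinsics': array([[467.7070769 ,   0.        , 283.93303266],
       [  0.        , 467.7070769 , 213.78539466],
       [  0.        ,   0.        ,   1.        ]]), 'k1': 0.01470830121168282, 'R': array([[-0.99007616,  0.14050769,  0.00260504],
       [ 0.11547708,  0.8239846 , -0.55472012],
       [-0.08008896, -0.54891435, -0.83203293]]), 't': array([0.54767645, 0.13533565, 1.43530449])}
top {'intrinsics': array([[456.94437729,   0.        , 283.95196435],
       [  0.        , 456.94437729, 205.01650707],
       [  0.        ,   0.        ,   1.        ]]), 'k1': -0.005887719923208618, 'R': array([[ 0.14415399, -0.98954646, -0.00417464],
       [-0.96892033, -0.14028969, -0.20374543],
       [ 0.20102991,  0.03341561, -0.979015  ]]), 't': array([-0.22444726,  0.50060635,  1.05287203])}
wrist {'intrinsics': array([[327.88024609,   0.        , 284.62261401],
       [  0.        , 327.88024609, 204.37185559],
       [  0.        ,   0.        ,   1.        ]]), 'k1': 0.012746119393123239, 'R': array([[ 0.43685145, -0.89953183, -0.00181367],
       [-0.86127042, -0.41885016,  0.28771134],
       [-0.25956516, -0.12412506, -0.95771546]]), 't': array([-0.67383005, -0.03691049,  0.38122138])}
{'clock': 0.15, 'joints': array([ 1.00888527,  0.47764321,  0.02236454,  1.55617783, -0.01149937,
        1.10931416, -0.08312326]), 'qvel': array([-0.00056286, -0.00271242,  0.00179331, -0.00455556, -0.00013262,
        0.00065627, -0.00092276]), 'tau': array([ 2.93381585e-03, -5.96928692e+01,  1.61009867e+00, -2.81489736e+01,
        1.26262230e-02,  6.62835009e-03,  3.92647144e-05]), 'tcp_pos': array([ 0.29583222, -0.60650019,  0.40394677]), 'orientation': array([-3.05975719e+00, -7.06408427e-01,  6.63678121e-04]), 'contact_force': array([0.12264629, 0.25233281, 0.68080179]), 'moment': array([ 0.03957388, -0.01093555, -0.04550837]), 'grip_width': 0.08545389438220514}
```

View pics/side0.png

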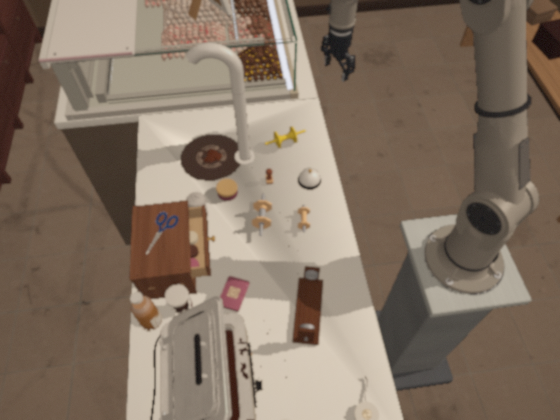

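View pics/top0.png

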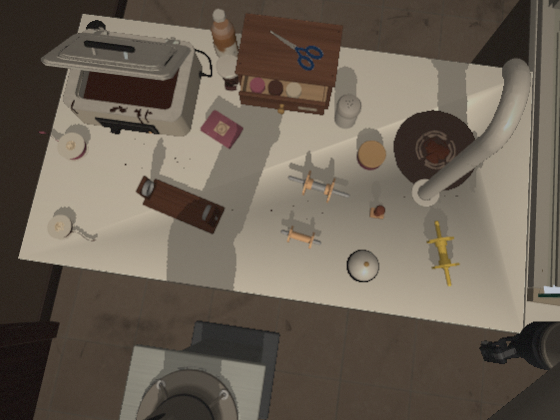

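View pics/wrist0.png

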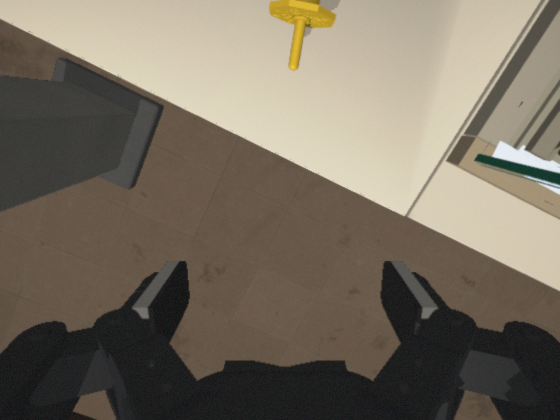

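Candidates in the top view: the pale long spindle with steel pins at (318,186), the short pale reel at (300,236) and the yellow look-alike at (442,253). I choose (318,186) and the dark stand at (180,204). Next I check close crops.

```bash
python3 - <<'E'
import cv2, numpy as np
t=cv2.imread("pics/top0.png"); s=cv2.imread("pics/side0.png")
a=cv2.resize(t[150:260,270:370],None,fx=6,fy=5.4,interpolation=cv2.INTER_CUBIC)
a=cv2.resize(t[155:255,275:375],(600,600),interpolation=cv2.INTER_CUBIC); cv2.imwrite("pics/c1.png",a)
a=cv2.resize(t[155:255,130:230],(600,600),interpolation=cv2.INTER_CUBIC); cv2.imwrite("pics/c2.png",a)
a=cv2.resize(s[180:260,235:335],(750,600),interpolation=cv2.INTER_CUBIC); cv2.imwrite("pics/c3.png",a)
a=cv2.resize(s[255:355,265:365],(600,600),interpolation=cv2.INTER_CUBIC); cv2.imwrite("pics/c4.png",a)
E
```

```text
(no output)
```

View pics/c1.png

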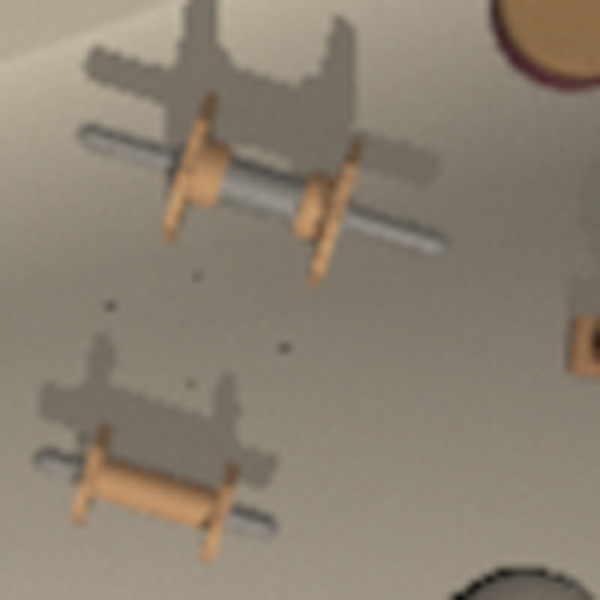

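View pics/c2.png

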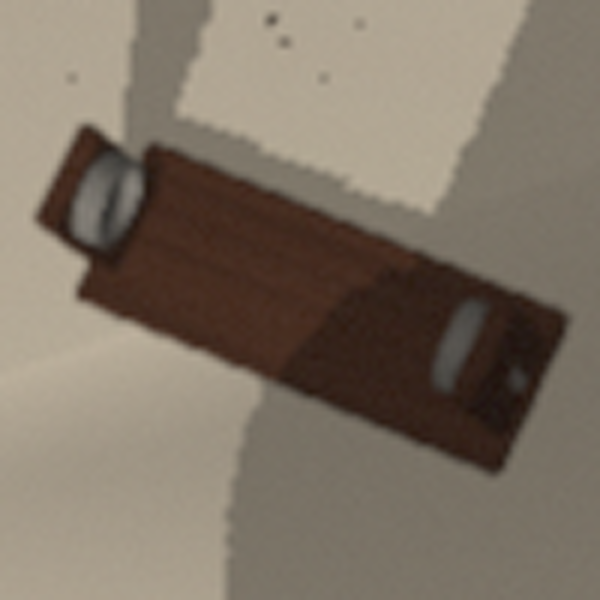

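View pics/c3.png

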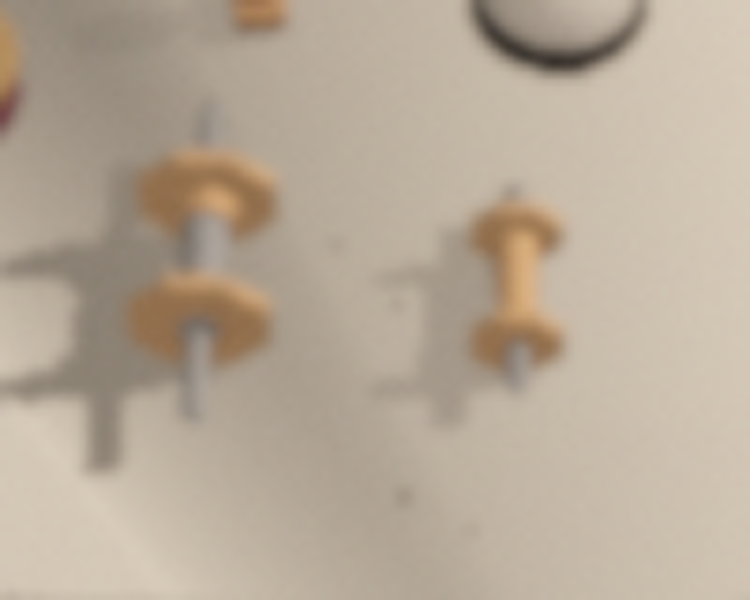

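View pics/c4.png

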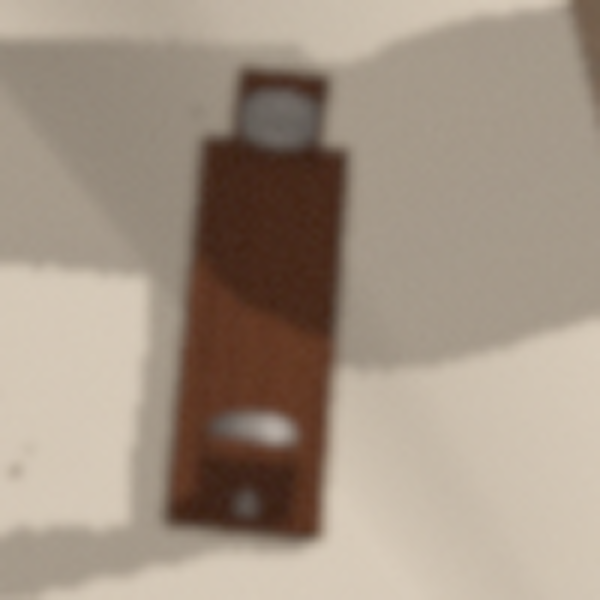

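```bash
cat > h.py <<'E'
import numpy as np, cv2
from scipy.optimize import least_squares
def proj(m,X):
    K=m['intrinsics'];d=np.array([m['k1'],0,0,0,0.])
    rv=cv2.Rodrigues(m['R'])[0]
    return cv2.projectPoints(np.asarray(X,float).reshape(-1,1,3),rv,m['t'],K,d)[0].reshape(-1,2)
def place(p,L):
    L=np.asarray(L,float); c,s=np.cos(p[2]),np.sin(p[2])
    return np.c_[p[0]+c*L[:,0]-s*L[:,1],p[1]+s*L[:,0]+c*L[:,1],L[:,2]]
def px(x0,y0,s,pts):
    return (np.array(pts,float)+.5)/s-.5+np.array([x0,y0])
E
python3 - <<'E'
from h import *
from bench import camera_model
T=camera_model('top');S=camera_model('side')
# spindle
top=px(275,155,6,[(85,133),(442,244),(191,168),(335,212)])
sid=px(235,180,7.5,[(190,415),(210,100)])
def f(p):
    a=proj(T,place(p,[(0,.08,.03),(0,-.08,.03),(0,.0315,.03),(0,-.0315,.03)]))-top
    b=proj(S,place(p,[(0,.08,.03),(0,-.08,.03)]))-sid
    return np.r_[a.ravel(),b.ravel()]
o=least_squares(f,[.55,-.2,0],loss='soft_l1');print('spindle',o.x,np.degrees(o.x[2]),f(o.x).round(1))
# stand: x,y,yaw,b,w
top=px(130,155,6,[(78,295),(498,473),(568,318),(88,125),(38,215),(108,200)])
sid=px(265,255,6,[(205,138),(348,150),(320,535),(167,522),(242,70),(328,78),(280,118)])
def f(p):
    b,w=p[3],p[4]/2
    a=proj(T,place(p,[(-.037,.098,b),(-.037,-.098,b/2),(.037,-.098,b),(w,.098,.097),(-w,.098,.097),(0,.073,.075)]))-top
    c=proj(S,place(p,[(.037,-.098,b),(-.037,-.098,b),(-.037,.098,b/2),(.037,.098,b/2),(w,-.098,.097),(-w,-.098,.097),(0,-.073,.075)]))-sid
    return np.r_[a.ravel(),c.ravel()]
o=least_squares(f,[.55,.1,0,.01,.04],loss='soft_l1');print('stand',o.x,np.degrees(o.x[2]),f(o.x).reshape(-1,2).round(1))
E
```

```text
spindle [ 0.59221023 -0.22766722 -0.16562621] -9.489683056346106 [-0.8 -0.3  1.3  0.3  0.1 -0.4  0.4 -0.2  0.5  0.3  0.4  0.4]
stand [ 0.49862827  0.10102556 -0.25351361  0.00710908  0.03998429] -14.525260079852224 [[-0.4  0.5]
 [ 0.5  0.9]
 [ 0.9 -0.3]
 [-3.  -0.9]
 [-2.3 -0.6]
 [ 2.1  0.5]
 [-0.5 -0.6]
 [ 0.5 -0.1]
 [ 0.4  1.2]
 [-1.   0.3]
 [ 0.2 -2.8]
 [ 0.1 -2.7]
 [-0.1  1.4]]
```

```bash
python3 - <<'E'
from h import *
from bench import camera_model, readout
T=camera_model('top');S=camera_model('side')
top=px(130,155,6,[(78,295),(498,473),(568,318),(88,125),(38,215)])
sid=px(265,255,6,[(205,138),(348,150),(320,535),(167,522),(242,70),(328,78)])
def f(p):
    b,w,u=p[3],p[4]/2,p[5]
    a=proj(T,place(p,[(-.037,.098,b),(-.037,-.098,b/2),(.037,-.098,b),(w,u,.097),(-w,u,.097)]))-top
    c=proj(S,place(p,[(.037,-.098,b),(-.037,-.098,b),(-.037,.098,b/2),(.037,.098,b/2),(w,-u,.097),(-w,-u,.097)]))-sid
    return np.r_[a.ravel(),c.ravel()]
o=least_squares(f,[.55,.1,0,.01,.04,.09],loss='soft_l1');print('stand',o.x,np.degrees(o.x[2]),f(o.x).reshape(-1,2).round(1).tolist())
# faucet: base & top
def g(q): return np.r_[(proj(T,[[q[0],q[1],0]])[0]-(424,200)),(proj(S,[[q[0],q[1],0]])[0]-(244,160))]
o=least_squares(g,[.6,-.45]);print('faucet base',o.x,g(o.x))
print('top end spout tri')
def g(q): return np.r_[(proj(T,[q])[0]-(515,75)),(proj(S,[q])[0]-(215,52))]
o=least_squares(g,[.6,-.45,.3]);print(o.x,g(o.x))
R=cv2.Rodrigues(readout.get_obs()['orientation'])[0];print(R.round(3))
w=camera_model('wrist');print('wristcam C',-w['R'].T@w['t'],readout.get_obs()['tcp_pos'])
for n,p in dict(salt=(347,110,.04),ring=(370,155,.0),bell=(363,265,.02),drawer=(285,108,.03)).items():
    def g(q): return proj(T,[[q[0],q[1],p[2]]])[0]-p[:2]
    print(n,least_squares(g,[.6,-.3]).x)
E
```

```text
stand [ 0.49900937  0.10154072 -0.25716511  0.0072458   0.04016291  0.09038927] -14.734475349670621 [[-0.6, 0.2], [0.2, 0.9], [0.7, -0.4], [-0.2, -0.0], [0.4, 0.3], [-0.5, -0.5], [0.5, 0.2], [0.1, 1.4], [-1.3, 0.5], [-0.0, -0.3], [-0.0, -0.1]]
faucet base [ 0.6105739  -0.49470232] [-0.9221354  -3.490016    4.27966077 -3.1549875 ]
top end spout tri
[ 0.69178008 -0.4893197   0.47078551] [-2.90418746  4.3369047  -7.44229582 -5.73384425]
[[ 0.899  0.438 -0.001]
 [ 0.438 -0.899  0.001]
 [-0.    -0.001 -1.   ]]
wristcam C [ 0.36152551 -0.57427242  0.37449907] [ 0.29583222 -0.60650019  0.40394677]
salt [ 0.79792471 -0.27324765]
ring [ 0.70087848 -0.34973122]
bell [ 0.41482755 -0.35964363]
drawer [ 0.78513596 -0.11529866]
```

Emit:
apply_moves(deltas=[{"xyz":[0.019,0.031,0],"turn":-0.05},{"xyz":[0.019,0.031,0],"turn":-0.05},{"xyz":[0.019,0.031,0],"turn":-0.05},{"xyz":[0.019,0.031,0],"turn":-0.05},{"xyz":[0.019,0.031,0],"turn":-0.05},{"xyz":[0.019,0.031,0],"turn":-0.05},{"xyz":[0.019,0.031,0],"turn":-0.05},{"xyz":[0.023,0.024,-0.005],"turn":-0.05},{"xyz":[0.023,0.024,-0.005],"turn":-0.05},{"xyz":[0.023,0.024,-0.005],"turn":-0.05},{"xyz":[0.023,0.024,-0.005],"turn":-0.05},{"xyz":[0.023,0.024,-0.005],"turn":-0.05}], claw=-1, squeeze=40)

```text
clock: 1.15
tcp_pos: [0.5447, -0.2683, 0.3793]
orientation: [-3.133, 0.233, 0.0]
contact_force: [1.0, -0.8, -0.0]
grip_width: 0.0852
```

Emit:
apply_moves(deltas=[{"xyz":[0.023,0.02,-0.01],"turn":-0.02},{"xyz":[0.016,0.014,-0.01],"turn":0},{"xyz":[0,0,0],"turn":0},{"xyz":[0,0,0],"turn":0}])

```text
clock: 1.48
tcp_pos: [0.5835, -0.2341, 0.3586]
orientation: [-3.13, 0.256, 0.003]
contact_force: [-0.9, -0.7, 0.3]
grip_width: 0.0854
```

```bash
python3 - <<'E'
from h import *
from bench import camera_model, readout, grab_frame
o=readout.get_obs(); w=camera_model('wrist'); im=grab_frame('wrist')[:,:,::-1].copy()
cv2.imwrite('pics/w1.png',im); np.savez('w1.npz',**w)
R=cv2.Rodrigues(o['orientation'])[0];print(o['tcp_pos'],np.degrees(np.arctan2(R[1,1],R[0,1])), R[:,2])
print(proj(w,place([.592,-.2277,-.1656],[(0,.08,.03),(0,-.08,.03),(0,.034,.06),(0,-.034,.06)])))
E
```

```text
[ 0.58349888 -0.23412976  0.35856184] -99.34108230982692 [-1.85322874e-03  9.26762718e-04 -9.99997853e-01]
[[190.79355502 178.75426186]
 [362.85921089 178.93086566]
 [235.66187269 186.48122866]
 [316.3266249  186.56420957]]
```

View pics/w1.png

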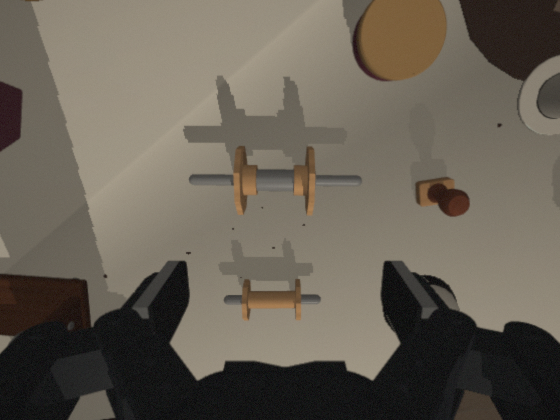

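Wrist view: pins' tips at (190,180) and (362,181), agreeing with the predicted (191,179) and (363,179). The short reel is lower, at (272,300). I descend onto the spindle.

Emit:
apply_moves(deltas=[{"xyz":[0.004,0.003,-0.015],"turn":0},{"xyz":[0.0035,0.0035,-0.025],"turn":0},{"xyz":[0,0,-0.03],"turn":0},{"xyz":[0,0,-0.03],"turn":0},{"xyz":[0,0,-0.025],"turn":0},{"xyz":[0,0,-0.015],"turn":0},{"xyz":[0,0,-0.008],"turn":0},{"xyz":[0,0,0],"turn":0},{"xyz":[0,0,0],"turn":0}])

```text
clock: 2.28
tcp_pos: [0.5903, -0.2303, 0.2125]
orientation: [3.13, -0.263, 0.001]
contact_force: [0.2, -0.1, 1.3]
grip_width: 0.0853
```

```bash
python3 - <<'E'
from h import *
from bench import camera_model, readout, grab_frame
o=readout.get_obs(); im=grab_frame('wrist')[:,:,::-1].copy()
cv2.imwrite('pics/w2.png',im)
print(o['tcp_pos'])
E
```

```text
[ 0.59025136 -0.23032507  0.21249981]
```

View pics/w2.png

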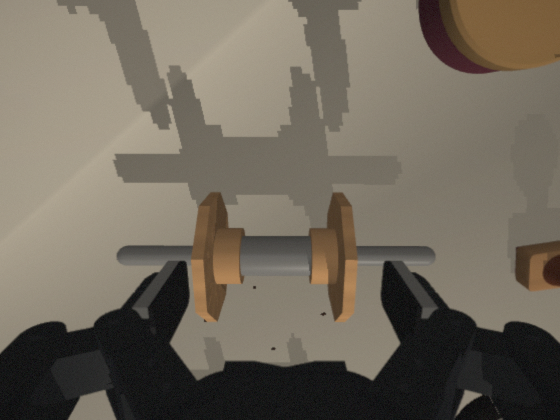

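Emit:
apply_moves(deltas=[{"xyz":[0.001,0.003,-0.0025],"turn":0},{"xyz":[0,0,0],"turn":0}])

```text
clock: 2.5
tcp_pos: [0.592, -0.2258, 0.2103]
orientation: [-3.131, 0.26, -0.003]
contact_force: [0.2, 0.7, -0.2]
grip_width: 0.0854
```

Emit:
apply_moves(deltas=[{"xyz":[0,0,0],"turn":0},{"xyz":[0,0,0],"turn":0},{"xyz":[0,0,0],"turn":0},{"xyz":[0,0,0],"turn":0},{"xyz":[0,0,0],"turn":0},{"xyz":[0,0,0],"turn":0},{"xyz":[0,0,0],"turn":0},{"xyz":[0,0,0],"turn":0}], claw=1, squeeze=40)

```text
clock: 3.17
tcp_pos: [0.5928, -0.2267, 0.2116]
orientation: [3.13, -0.261, 0.007]
contact_force: [-0.7, -0.5, 10.7]
grip_width: 0.0385
```

```bash
python3 - <<'E'
from h import *
from bench import camera_model, readout, grab_frame
o=readout.get_obs(); im=grab_frame('wrist')[:,:,::-1].copy()
cv2.imwrite('pics/w3.png',im)
print(o['tcp_pos'],o['grip_width'],o['contact_force'])
E
```

```text
[ 0.59281335 -0.22665021  0.21164991] 0.03845472901609133 [-0.66165917 -0.49365774 10.73891663]
```

View pics/w3.png

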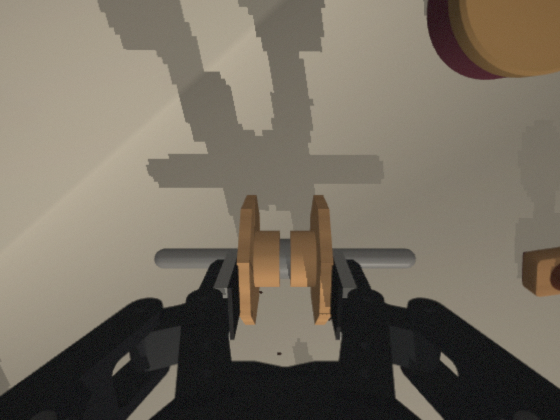

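```bash
python3 - <<'E'
from h import *
from bench import camera_model, readout
o=readout.get_obs(); w=camera_model('wrist')
R=cv2.Rodrigues(o['orientation'])[0]
for d in (.15,.16,.17,.18):
  print(d,proj(w,[o['tcp_pos']+R@np.array([x,y,d]) for x in(-.011,0,.011) for y in (-.02,.02)]).round().tolist())
# spindle axis pose from tips at z=.03
obs=np.array([(156,258),(414,258)],float)
f=lambda p:(proj(w,place([p[0],p[1],p[2]],[(0,p[3],.03),(0,-p[3],.03)]))-obs).ravel()
s=least_squares(f,[.59,-.227,-.165,.066]).x;print(s)
q=R.T@(np.array([s[0],s[1],.03])-o['tcp_pos']);print('spindle in tool',q)
E
```

```text
0.15 [[238.0, 312.0], [332.0, 312.0], [237.0, 289.0], [333.0, 289.0], [236.0, 265.0], [334.0, 265.0]]
0.16 [[241.0, 299.0], [329.0, 299.0], [240.0, 277.0], [330.0, 277.0], [239.0, 255.0], [331.0, 255.0]]
0.17 [[244.0, 287.0], [327.0, 287.0], [243.0, 267.0], [327.0, 267.0], [242.0, 245.0], [328.0, 245.0]]
0.18 [[246.0, 277.0], [324.0, 277.0], [245.0, 257.0], [325.0, 257.0], [245.0, 237.0], [326.0, 237.0]]
[ 0.5925753  -0.22669992 -0.16837457  0.06560475]
spindle in tool [-1.11293227e-03 -4.44253841e-05  1.81670636e-01]
```

Emit:
apply_moves(deltas=[{"xyz":[0,0,0.008],"turn":0},{"xyz":[0,0,0.015],"turn":0},{"xyz":[0,0,0.02],"turn":0},{"xyz":[0,0,0.02],"turn":0},{"xyz":[0,0,0.02],"turn":0},{"xyz":[0,0,0.02],"turn":0},{"xyz":[0,0,0.02],"turn":0},{"xyz":[0,0,0.02],"turn":0},{"xyz":[0,0,0.005],"turn":0},{"xyz":[0,0,0],"turn":0}])

```text
clock: 4.05
tcp_pos: [0.5917, -0.2263, 0.3588]
orientation: [3.13, -0.261, 0.005]
contact_force: [0.6, -0.9, -1.0]
grip_width: 0.0382
```

```bash
python3 - <<'E'
from h import *
from bench import camera_model, readout, grab_frame
o=readout.get_obs(); w=camera_model('wrist'); np.savez('w4.npz',**w)
im=grab_frame('wrist')[:,:,::-1].copy()
cv2.imwrite('pics/w4.png',im)
print(o['tcp_pos'],o['grip_width'],o['contact_force'],o['moment'])
E
```

```text
[ 0.59167588 -0.22633941  0.35883028] 0.03822417734830283 [ 0.60775772 -0.88758931 -1.04281808] [ 0.03240923  0.00825599 -0.01129837]
```

View pics/w4.png

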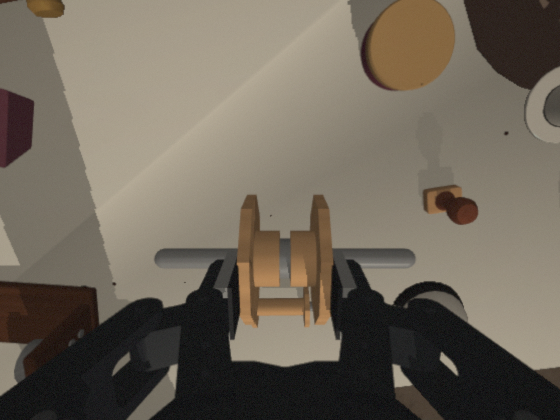

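Emit:
apply_moves(deltas=[{"xyz":[-0.005,0.015,0],"turn":-0.01},{"xyz":[-0.008,0.03,0],"turn":-0.01},{"xyz":[-0.009,0.032,0],"turn":-0.01},{"xyz":[-0.009,0.032,0],"turn":-0.01},{"xyz":[-0.009,0.032,0],"turn":-0.01},{"xyz":[-0.009,0.032,0],"turn":-0.01},{"xyz":[-0.009,0.032,0],"turn":-0.01},{"xyz":[-0.009,0.032,0],"turn":-0.01},{"xyz":[-0.009,0.032,0],"turn":-0.01},{"xyz":[-0.008,0.03,0],"turn":0},{"xyz":[-0.005,0.018,0],"turn":0},{"xyz":[-0.003,0.011,0],"turn":0}])

```text
clock: 5.1
tcp_pos: [0.4979, 0.1045, 0.3556]
orientation: [3.116, -0.395, -0.005]
contact_force: [0.6, -0.9, -0.9]
grip_width: 0.0382
```

Emit:
apply_moves(deltas=[{"xyz":[0,0,0],"turn":0},{"xyz":[0,0,0],"turn":0}])

```text
clock: 5.27
tcp_pos: [0.4993, 0.1012, 0.3563]
orientation: [3.115, -0.401, -0.002]
contact_force: [-0.4, -0.9, -1.8]
grip_width: 0.0381
```

```bash
python3 - <<'E'
from h import *
from bench import camera_model, readout, grab_frame
o=readout.get_obs(); w=camera_model('wrist'); np.savez('w5.npz',**w)
im=grab_frame('wrist')[:,:,::-1].copy()
P=[.499,.1015,-.257]
w_=.02;u=.0904
L=[(a,b,.0) for a in(-.037,.037) for b in(-.098,.098)]+[(a,b,.097) for a in(-w_,w_) for b in(-u,u)]
for q in proj(w,place(P,L)): cv2.circle(im,tuple(int(v) for v in q.round()),3,(0,255,0),1)
th=np.linspace(0,6.28,40)
for s in(-1,1):
  for q in proj(w,place(P,np.c_[.019*np.cos(th),s*.073+0*th,.075+.019*np.sin(th)])): cv2.circle(im,tuple(int(v) for v in q.round()),1,(255,0,255),-1)
cv2.imwrite('pics/w5.png',im)
cv2.imwrite('pics/t5.png',cv2.resize(grab_frame('top')[130:250,110:250,::-1],(700,600),interpolation=cv2.INTER_CUBIC))
R=cv2.Rodrigues(o['orientation'])[0];print(o['tcp_pos'],np.degrees(np.arctan2(R[1,1],R[0,1])), R[:,2],o['grip_width'])
E
```

```text
[0.49932192 0.10115976 0.35632415] -104.66291587670726 [-0.00147801 -0.00102607 -0.99999838] 0.038054756442433814
```

View pics/w5.png

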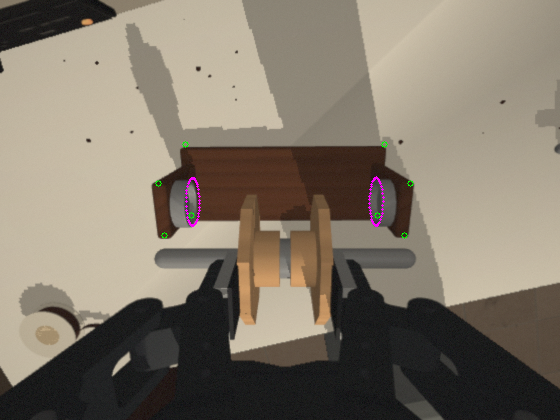

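View pics/t5.png

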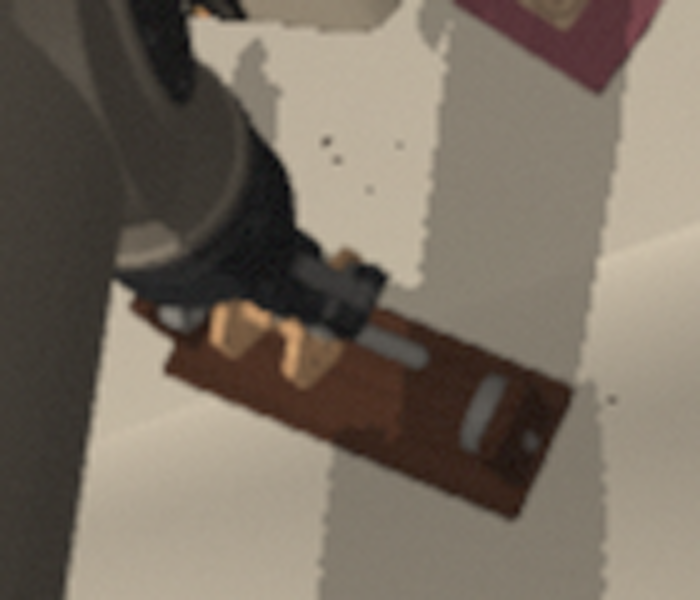

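Emit:
apply_moves(deltas=[{"xyz":[0.0005,0,-0.012],"turn":0},{"xyz":[0,0,-0.018],"turn":0},{"xyz":[0,0,-0.018],"turn":0},{"xyz":[0,0,-0.012],"turn":0},{"xyz":[0,0,-0.005],"turn":0},{"xyz":[0,0,0],"turn":0},{"xyz":[0,0,0],"turn":0}])

```text
clock: 5.95
tcp_pos: [0.5004, 0.1009, 0.2924]
orientation: [3.115, -0.404, 0.0]
contact_force: [0.0, 0.3, -1.3]
grip_width: 0.0378
```

```bash
cat > look.py <<'E'
from h import *
import sys
from bench import camera_model, readout, grab_frame
n=sys.argv[1]
o=readout.get_obs(); w=camera_model('wrist'); np.savez(n+'.npz',**w)
im=grab_frame('wrist')[:,:,::-1].copy()
cv2.imwrite(f'pics/{n}.png',im)
cv2.imwrite(f'pics/{n}s.png',cv2.resize(grab_frame('side')[250:360,255:385,::-1],(709,600),interpolation=cv2.INTER_CUBIC))
R=cv2.Rodrigues(o['orientation'])[0];print(o['tcp_pos'],np.degrees(np.arctan2(R[1,1],R[0,1])),o['grip_width'],o['contact_force'],o['moment'])
E
python3 look.py w6
```

```text
[0.50035373 0.1009444  0.29243493] -104.7734610995186 0.03779336542759274 [ 0.02245201  0.33172637 -1.34513554] [-0.01467902 -0.00888081  0.02791999]
```

View pics/w6.png

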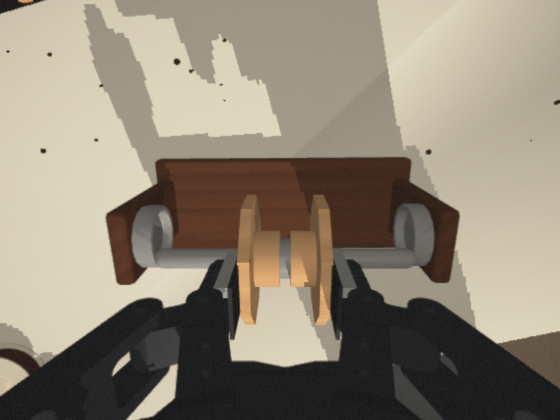

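View pics/w6s.png

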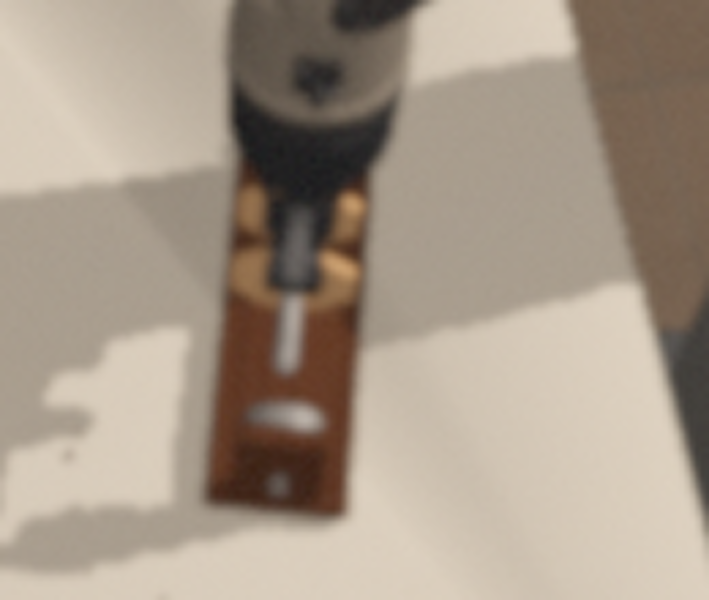

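```bash
python3 - <<'E'
from h import *
w=dict(np.load('w6.npz')); im=cv2.imread('pics/w6.png')
P=[.499,.1015,-.257]
th=np.linspace(0,6.28,200)
big=[]
for s,x0 in((1,105),(-1,355)):
  c=cv2.resize(im[175:295,x0:x0+110],None,fx=3.6,fy=5,interpolation=cv2.INTER_CUBIC) if 0 else cv2.resize(im[175:295,x0:x0+110],None,fx=3.6,fy=3.6,interpolation=cv2.INTER_CUBIC)
  for rr,yy,col in((.019,.073,(255,0,255)),(.019,.079,(0,255,0))):
    for q in proj(w,place(P,np.c_[rr*np.cos(th),s*yy+0*th,.075+rr*np.sin(th)])):
      q=(q-(x0,175)+.5)*3.6; cv2.circle(c,tuple(int(v) for v in q.round()),0,col,-1)
  big.append(c)
cv2.imwrite('pics/w6z.png',np.hstack(big))
E
```

```text
(no output)
```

View pics/w6z.png

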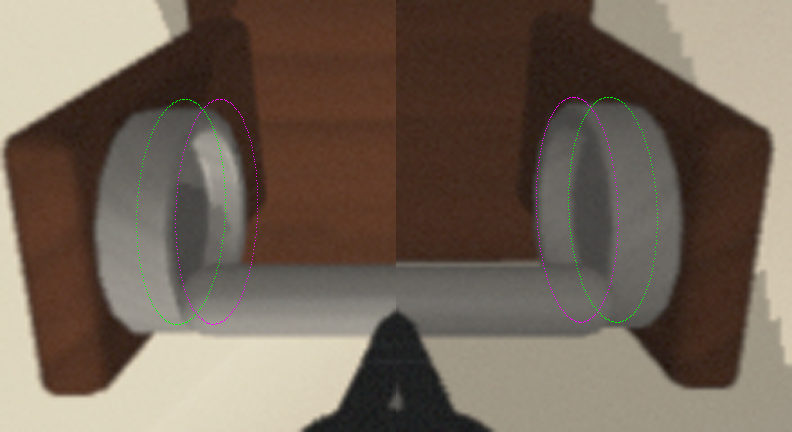

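Emit:
apply_moves(deltas=[{"xyz":[-0.0015,0.001,-0.005],"turn":0},{"xyz":[0,0,-0.01],"turn":0},{"xyz":[0,0,-0.01],"turn":0},{"xyz":[0,0,-0.01],"turn":0},{"xyz":[0,0,-0.005],"turn":0},{"xyz":[0,0,-0.001],"turn":0},{"xyz":[0,0,0],"turn":0}])

```text
clock: 6.63
tcp_pos: [0.4982, 0.1028, 0.2505]
orientation: [3.115, -0.401, -0.002]
contact_force: [0.2, 0.1, -1.2]
grip_width: 0.0383
```

```bash
python3 look.py w7
```

```text
[0.49822139 0.10279102 0.25045032] -104.6746780534875 0.03834273905326301 [ 0.24836632  0.06940926 -1.20958878] [-0.04007897 -0.03257631 -0.04983725]
```

View pics/w7.png

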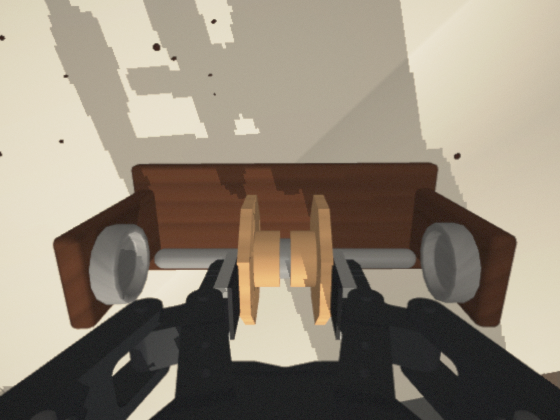

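View pics/w7s.png

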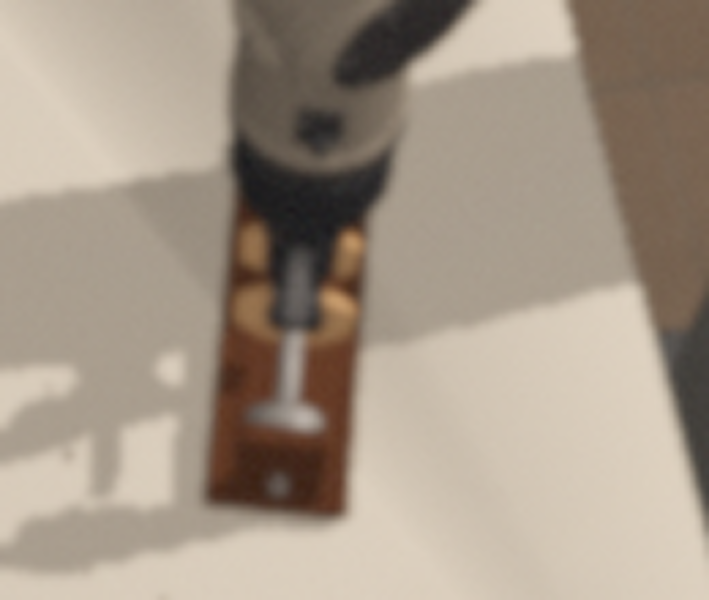

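Emit:
apply_moves(deltas=[{"xyz":[0,0,0],"turn":0},{"xyz":[0,0,0],"turn":0},{"xyz":[0,0,0],"turn":0},{"xyz":[0,0,0],"turn":0}], claw=-0.3)

```text
clock: 7.07
tcp_pos: [0.4985, 0.1028, 0.2515]
orientation: [-3.116, 0.401, -0.001]
contact_force: [-0.7, 0.2, -2.5]
grip_width: 0.0554
```

```bash
python3 look.py w8
```

```text
[0.49849773 0.10280332 0.2514578 ] -104.68232035093818 0.05539947160692242 [-0.71733905  0.18323842 -2.49904708] [ 0.05440894  0.07025959 -0.00627599]
```

View pics/w8.png

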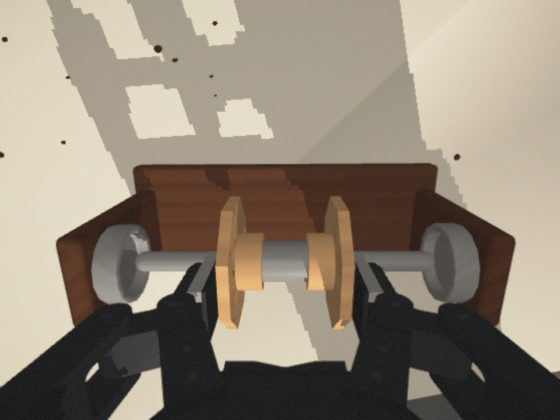

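The pins are now inside both cup rims, with tips at about (137,261) and (432,261). I open on.

Emit:
apply_moves(deltas=[{"xyz":[0,0,0],"turn":0},{"xyz":[0,0,0],"turn":0},{"xyz":[0,0,0],"turn":0}], claw=-0.6)

```text
clock: 7.42
tcp_pos: [0.4986, 0.1028, 0.2514]
orientation: [-3.116, 0.401, -0.001]
contact_force: [-0.3, 0.3, -0.2]
grip_width: 0.0684
```

Emit:
apply_moves(deltas=[{"xyz":[0,0,0],"turn":0},{"xyz":[0,0,0],"turn":0},{"xyz":[0,0,0],"turn":0},{"xyz":[0,0,0],"turn":0}], claw=-1)

```text
clock: 7.75
tcp_pos: [0.4984, 0.1028, 0.2512]
orientation: [-3.116, 0.401, -0.0]
contact_force: [0.4, -0.7, -0.5]
grip_width: 0.0855
```

```bash
python3 look.py w9
```

```text
[0.49844379 0.10283002 0.2512457 ] -104.67966661484155 0.08553745433597831 [ 0.35450706 -0.70232033 -0.48110724] [-0.03008823  0.03585355  0.01539713]
```

View pics/w9.png

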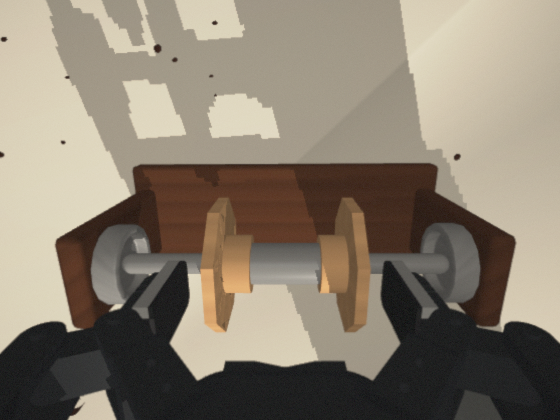

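Both pins are in the cups and the fingers are clear of the flanges. I lift straight up.

Emit:
apply_moves(deltas=[{"xyz":[0,0,0.008],"turn":0},{"xyz":[0,0,0.015],"turn":0},{"xyz":[0,0,0.02],"turn":0},{"xyz":[0,0,0.025],"turn":0},{"xyz":[0,0,0.025],"turn":0},{"xyz":[0,0,0.02],"turn":0},{"xyz":[-0.02,0,0.005],"turn":0},{"xyz":[-0.02,0,0],"turn":0},{"xyz":[0,0,0],"turn":0},{"xyz":[0,0,0],"turn":0},{"xyz":[0,0,0],"turn":0}])

```text
clock: 8.77
tcp_pos: [0.4588, 0.1028, 0.3697]
orientation: [-3.116, 0.401, -0.002]
contact_force: [-0.3, 0.1, 1.0]
grip_width: 0.0854
```

```bash
python3 look.py w10; python3 - <<'E'
from bench import grab_frame
import cv2
cv2.imwrite('pics/t10.png',grab_frame('top')[:,:,::-1])
E
```

```text
[0.45878722 0.10278896 0.36967683] -104.68254575689605 0.08542422950564564 [-0.27507863  0.13064424  1.00015412] [0.00844134 0.00627747 0.01830786]
```

View pics/w10.png

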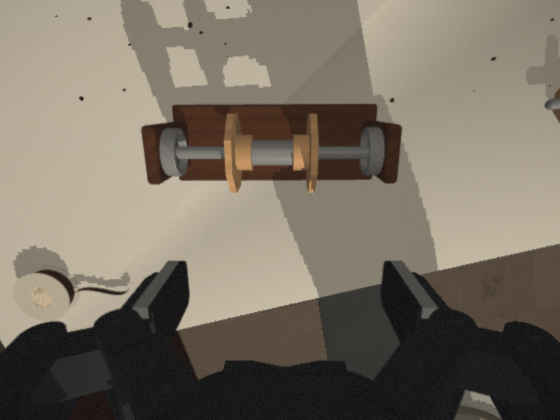

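View pics/w10s.png

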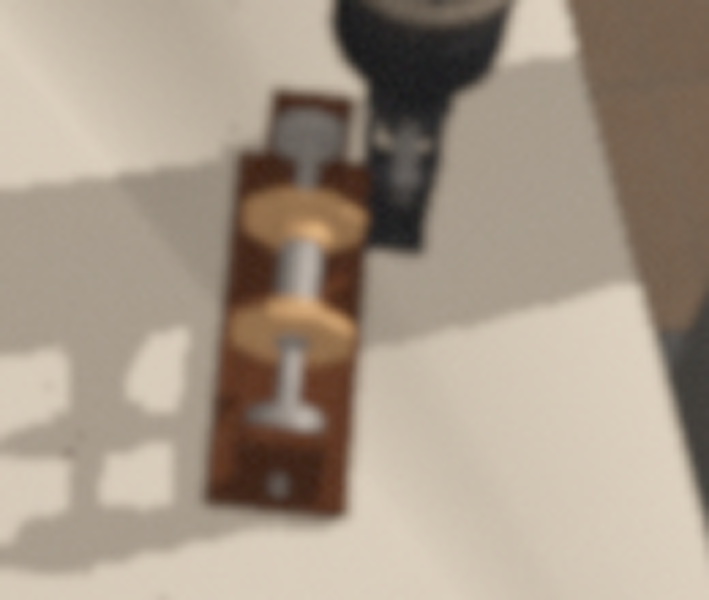

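View pics/t10.png

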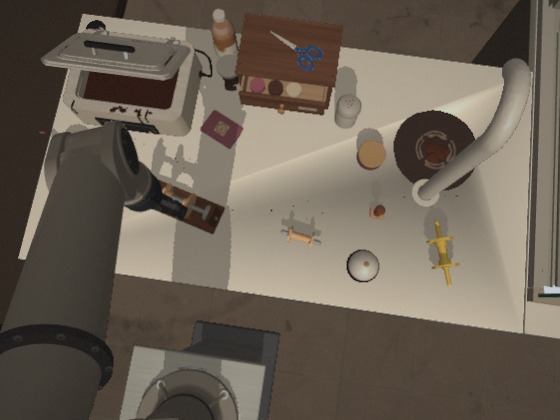

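```bash
python3 - <<'E'
import cv2
im=cv2.imread('pics/w10.png')
cv2.imwrite('pics/w10z.png',cv2.resize(im[95:200,135:410],(786,300),interpolation=cv2.INTER_CUBIC))
E
```

```text
(no output)
```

View pics/w10z.png

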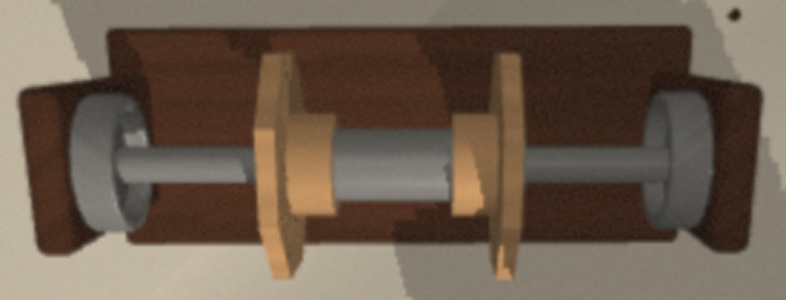

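Emit:
apply_moves(deltas=[{"xyz":[0,0,0],"turn":0},{"xyz":[0,0,0],"turn":0},{"xyz":[0,0,0],"turn":0},{"xyz":[0,0,0],"turn":0},{"xyz":[0,0,0],"turn":0},{"xyz":[0,0,0],"turn":0},{"xyz":[0,0,0],"turn":0},{"xyz":[0,0,0],"turn":0},{"xyz":[0,0,0],"turn":0},{"xyz":[0,0,0],"turn":0},{"xyz":[0,0,0],"turn":0},{"xyz":[0,0,0],"turn":0}])

```text
clock: 9.92
tcp_pos: [0.4584, 0.1028, 0.3692]
orientation: [3.116, -0.401, 0.0]
contact_force: [-0.7, -0.0, -0.2]
grip_width: 0.0853
```

```bash
python3 look.py w11; python3 - <<'E'
import cv2,numpy as np
a=cv2.imread('pics/w10.png').astype(int);b=cv2.imread('pics/w11.png').astype(int)
d=np.abs(a-b)[95:200,135:410];print(d.mean(),d.max())
t0=cv2.imread('pics/top0.png').astype(int);t1=cv2.imread('pics/t10.png').astype(int)
print('reel',np.abs(t0-t1)[225:248,278:325].mean())
E
```

```text
[0.45842197 0.10280871 0.3692222 ] -104.68016439367427 0.08531237754131808 [-0.71633164 -0.03139556 -0.15574323] [-0.01501338 -0.01414513 -0.00651758]
4.037633477633477 85
reel 6.8689485044711684
```

```bash
python3 - <<'E'
import cv2,numpy as np
a=cv2.imread('pics/w10.png')[95:200,135:410];b=cv2.imread('pics/w11.png')[95:200,135:410]
print(cv2.phaseCorrelate(a[...,1].astype(np.float64),b[...,1].astype(np.float64)))
cv2.imwrite('pics/w11z.png',cv2.resize(np.vstack([a,b]),(785,600)))
t0=cv2.imread('pics/top0.png');t1=cv2.imread('pics/t10.png')
print(cv2.phaseCorrelate(t0[224:250,276:328,0].astype(np.float64),t1[224:250,276:328,0].astype(np.float64)))
E
```

```text
((-0.28138459478327604, -0.5185732613164831), 1.0656530506618138)
((-0.009505213083880193, 0.4915623902677311), 0.9669960399186265)
```

View pics/w11z.png

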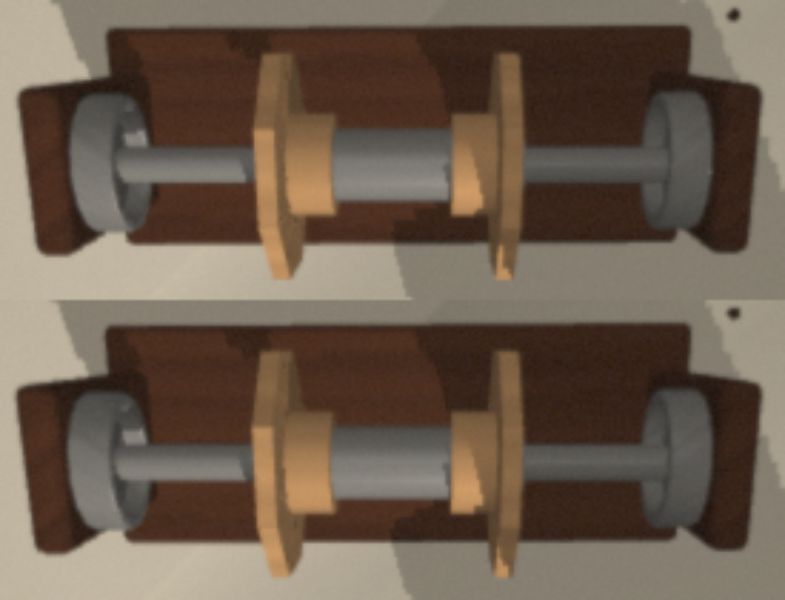

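The spindle hasn't moved over the extra second, apart from a half-pixel camera shift. Both pins are inside the cups and the gripper is clear.

```bash
python3 -c "
from bench import r
print(r.hand_in())"
```

```text
the job is handed in; nothing more can be done
None
```

The spindle is back in the stand with both pins in the cups, and I handed the job in at about 10 s on the robot's clock. I pinched the flanges until the pins drew in (pins about 131 mm tip to tip), lowered it between the cups, opened the fingers in steps and lifted clear.

- **Seating:** the last wrist pictures, about 1.2 s apart, show both pins inside the cups and the spindle still. The only difference was a half-pixel shift of the whole view.
- **Other things:** the short reel lies where it was; I measured about a half-pixel change in the top view, but the lighting there had also changed. I did not touch the yellow look-alike.
- **Forces:** the highest contact force I read was about 11 N upward, while closing on the flanges. It was gone after lifting.
- **One small disagreement:** my first fit of the stand was about 1–1.5 mm off from what the wrist camera showed over the cups, so I corrected it before the final lowering.

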